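# Seat the steel foot plate in an acrylic display base

## Task

The round steel foot plate lies loose on the clear acrylic display base, beside the round recess it belongs in. Without picking it up, push it across the base with the fingertips until it drops into the recess, then press it down onto the lilac adhesive pad so that it sits flush, and move clear of it. Leave the black shoes and the lilac hairbrush where they are.

Things in the scene. Friction and masses are not known exactly. Their poses are not given: they have to be found in the camera images.
- disc: The round foot plate: a plain silvery steel disc, 50 mm in diameter and 6 mm thick, 60 to 130 g, lying flat and loose on top of the clear base. Origin at the centre of its underside, z up. It slides on the acrylic when pushed. Seated, its origin is at point recess and its top is flush with the top of the base.
- base: The clear acrylic display base, 190 mm (x) by 130 mm (y) by 15 mm thick, held immovably in a dark petrol-blue assembly nest plate (236 x 176 x 8 mm, with low aluminium corner stops that stay 8 mm below the top of the base). Origin on the table top under the centre of the base, x along its long side, z up. The flat top of the base is 23 mm above the table. The recess is 42 mm from the origin towards -x; the steel disc starts somewhere on the +x half, clear of the recess.
- recess (a point): Centre of the floor of the round recess in the top of the base, 17 mm above the table: a flat-bottomed counterbore 53 mm in diameter and 6 mm deep, with a small chamfer and a whitish machined rim; a lilac adhesive pad (47 mm across, under 0.5 mm thick) covers its floor. The disc has about 1.5 mm of play all round and lies flush when it is in. About 5 to 15 N of push straight down on the disc is enough to press it on.
- shoe_left: Glossy black plastic doll shoe, 64 mm long (x, toe at +x), 28 mm wide, 26 mm high, standing loose on the table beside the nest. Origin on the table under its middle. To be left alone.
- shoe_right: The other glossy black doll shoe of the pair, same size, standing loose on the table beside the nest. Origin on the table under its middle. To be left alone.
- hairbrush: Lilac plastic hairbrush lying loose on the table on the other side of the nest, pins up: 175 mm long (x, head at +x), head 76 x 54 mm, 29 mm high over the pins. Origin on the table, at the middle of its length. To be left alone.
Not all that is in view belongs to the job. Of the things shaped like the disc, the steel one is meant.

How it is judged (in metres and radians):
On the way:
1. the disc, in its recess, is pressed down by the fingers with more than 3 N (z of disc in the frame of recess below 0.0015 m and horizontal distance between disc and recess below 0.003 m and contact force between the fingers and disc above 3 N), for 0.2 s.
At the end, for the whole second after the job is handed in: The steel disc lies in the recess: its underside within 1.5 mm of the recess floor, its centre within 3 mm of the recess centre, level within 3 degrees and at rest (z of disc in the frame of recess between -0.0015 and 0.0015 m and horizontal distance between disc and recess below 0.003 m and angle between disc's own z axis and vertical below 0.05 rad and linear speed of disc below 0.01 m/s); the robot touches nothing.
It fails at once if the disc was lifted: its centre rose more than 5 mm above where it lay on the base (z of disc in the frame of recess above 0.011 m).
It fails at once if a shoe or the hairbrush was pushed more than 20 mm away (distance of any of shoe_left, shoe_right, hairbrush from where it was at the start of the episode above 0.02 m).
It also fails if it takes over 42 s, if anything falls off the work surface, if the arm or the gripper's body presses on something with over 40 N, if the wrist force passes 120 N, or if a joint passes its speed limit or range.

## Robot

A 6-joint arm with a two-finger parallel gripper is mounted at the origin on the work surface. World frame = base frame: x ahead of the robot, y to its left, z up, the work surface at z = 0. Lengths are in mm, angles in rad, forces in N, time in s.
With the tool pointing down it reaches from about 375 to 900 mm from the base axis. Payload 3.1 kg.
Tool frame: the origin (TCP) lies between the finger pads; the fingertips stand 17 mm ahead of it and the grasp point (between the pads) lies 2 mm behind it; z points along the fingers, y is the direction in which the jaws open and shut (so a half turn about z gives the same grasp; the last joint's range is limited). The gripper opens to 87 mm and grips with 3 to 60 N. Pads are 19 mm wide; open, the fingers measure 117 mm over their backs; the gripper's body (75 mm by 190 mm) begins 51 mm behind the grasp point.
Start: joints at [1.044, 0.527, 1.433, -0, 1.181, -0.178], TCP at [212.977, 587.569, 212.148] pointing down, gripper open.
Joint ranges: [-3.08, 3.08], [-0.75, 2.2], [0.22, 2.44], [-1.43, 4.57], [0, 2.65], [-2.85, 2.85]. Speed limits (rad/s): [2.79, 2.79, 3.14, 3.14, 3.14, 3.14].

## Interface

Orientations are given as a unit quaternion [x, y, z, w].
In Python, from workcell import r gives the robot as it stands.
- The arm moves only by the tool arm_command, never from a script. Its arguments are lists of equal length, an entry for each row: "linear": the shift along the tool's x, y, z in mm, a list of three; "spin": the turn about the tool's z in rad. In form: {"linear": [[tx, ty, tz], ...], "spin": [spin, ...]}. A call has 1 to 10 rows; each row shifts and turns the commanded pose from where the row before left it, along the tool's axes as they then stand; what a row does not reach is not made up. A row lasts 1/8 s, in which the tool goes at most 62.5 mm and 10.7 degrees, less where a joint would pass 70% of its speed; a pose out of reach is approached as far as the arm can. A call with a gripper value outside its range is refused whole. "claw" is the opening, from 0 (shut) to 1 (fully open), set as the call begins (left out, the last holds). The fingers move at their own pace and stop on an object; "grip_force" is the grip in N (left out, the last holds). Time passes only in rows, so rows that do not move let the fingers close. It gives the time, the measured TCP pose, the force and the opening at its end, in the units of the state.
- r.get_state(): the state, without advancing time (a new reading comes with each control period).
- r.read_camera(name): name is "side" or "top"; returns a dict with "image" (400x640x3 uint8, red, green, blue), "fov_y" (degrees; the focal length in pixels is half the picture's height over the tangent of half this angle, whatever the lens; pixels are square), "cx", "cy" (the principal point, pixels), "view" (4x4, takes a point from world to camera coordinates). Camera axes: x right, y down, z forward; pixel columns grow to the right and rows downward; lengths in mm; the calibration is good to about 2 mm. A picture is of the moment at which its call begins. There is no depth.
- r.finish_job(): hands the job in, once; it reports no verdict.
The state is a dict: "clock": time; "q": joint angles; "qd": joint speeds; "joint_efforts": joint torques, N m; "ee_pos": TCP position; "orientation": TCP orientation; "force": force on the tool from outside, world axes, zero at the start; "torque": the same for the moment, N m; "finger_gap": finger opening in mm.
Only numpy, scipy, OpenCV 4.12 (cv2) and the standard library are available. Lean on these libraries where they do the work, as an engineer would, in place of code of your own. Each camera call takes 0.05 s, during which the arm holds its last target.

## Working session

There is one attempt and no reset: what is moved stays moved. The work goes in short steps, Python scripts to look and compute and a tool call to move; the robot and the scene stay as the last step left them, time stands still between calls to the robot, and variables do not carry over. Pictures are saved under pics/ and viewed, and the job is handed in when it is done.

Besides the shell and the picture viewer there is one more tool, called as name([rows], argument=value, ...), one row to a line, values as JSON. arm_command: Moves the arm, as the interface text tells. Its arguments: {"type":"object","properties":{"linear":{"type":"array"},"spin":{"type":"array"},"claw":{"type":"number"},"grip_force":{"type":"number"}},"required":["linear","spin"]}

```bash
mkdir -p pics; ls
cat > h.py <<'E'
import numpy as np, cv2, math
from workcell import r
def cam(n):
    d=r.read_camera(n); im=np.array(d["image"]); f=im.shape[0]/2/math.tan(math.radians(d["fov_y"])/2)
    return im,f,d["cx"],d["cy"],np.array(d["view"])
def ray(c,u,v,z):
    im,f,cx,cy,V=c; R=V[:3,:3];t=V[:3,3]; o=-R.T@t; d=R.T@np.array([(u-cx)/f,(v-cy)/f,1])
    return o+d*(z-o[2])/d[2]
def proj(c,p):
    im,f,cx,cy,V=c; q=V[:3,:3]@np.array(p)+V[:3,3]; return f*q[0]/q[2]+cx,f*q[1]/q[2]+cy
def save(im,n): cv2.imwrite("pics/"+n,cv2.cvtColor(im,cv2.COLOR_RGB2BGR))
E
python3 - <<'E'
from h import *
for n in("top","side"):
    c=cam(n); save(c[0],n+"0.png"); print(n,c[1:4],c[4].round(3).tolist())
print(r.get_state())
E
```

```text
pics
top (506.88079411770985, 323.4500072586908, 198.6725324484218) [[0.028, -1.0, -0.014, 86.731], [-0.993, -0.026, -0.113, 577.919], [0.113, 0.017, -0.993, 1091.53], [0.0, 0.0, 0.0, 1.0]]
side (446.5231560022576, 319.16628542445386, 197.1770545510773) [[0.942, -0.336, 0.007, -525.526], [-0.152, -0.445, -0.882, 189.076], [0.299, 0.83, -0.47, 688.297], [0.0, 0.0, 0.0, 1.0]]
{'clock': 0.1, 'q': array([ 1.04451502e+00,  5.28384001e-01,  1.43375916e+00, -1.23649417e-05,
        1.18140966e+00, -1.78513263e-01]), 'qd': array([ 3.52934883e-05, -1.18346965e-03, -2.11571284e-03, -1.26696794e-03,
       -1.34060646e-04,  1.17151252e-03]), 'joint_efforts': array([-2.73927690e-04, -4.40984094e+01, -1.77149874e+01,  6.34892634e-02,
        5.33940364e-02, -2.55990454e-05]), 'ee_pos': array([212.63901712, 586.99738303, 211.2676517 ]), 'orientation': array([ 1.73006695e-01,  9.84920161e-01, -9.21830505e-04, -3.32909239e-04]), 'force': array([ 0.4855531 ,  0.1631574 , -0.25645384]), 'torque': array([-0.01608031,  0.01782828,  0.02252238]), 'finger_gap': 87.04280816704875}
```

View pics/top0.png

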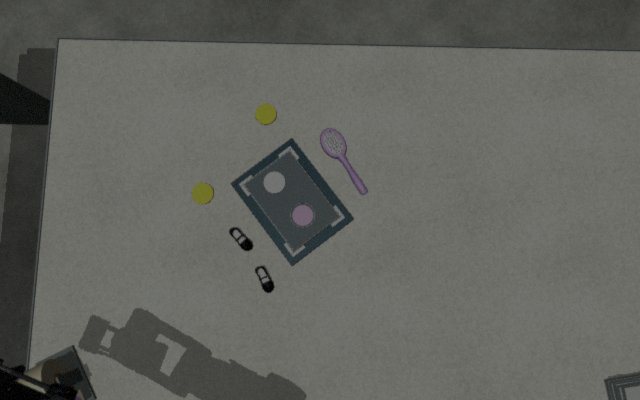

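View pics/side0.png

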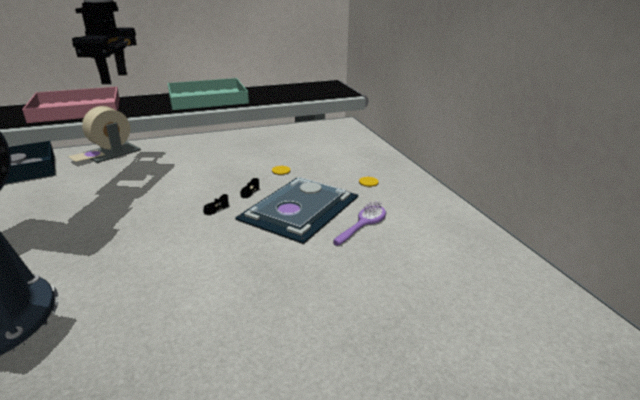

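The top view shows the steel disc near pixel (274,182), the lilac recess near (303,215), yellow decoy discs at (265,114) and (203,193), shoes on the left and the brush on the right. Next I'll measure them.

Run:
```python
from h import *
c=cam("top"); im=c[0]
save(cv2.resize(im[110:290,180:390],None,fx=3.8,fy=3.3,interpolation=cv2.INTER_CUBIC),"z.png")
hsv=cv2.cvtColor(im,cv2.COLOR_RGB2HSV)
print(hsv[182,274],hsv[215,303],hsv[200,285],hsv[155,300],im[182,274],im[200,285])
def blobs(m,z,lab):
    k,l,s,ce=cv2.connectedComponentsWithStats(m.astype(np.uint8))
    for i in range(1,k):
        if s[i,4]>60 and 220<ce[i][0]<380 and 120<ce[i][1]<300: print(lab,ce[i].round(2),s[i,4],s[i,:4],ray(c,*ce[i],z).round(1))
H,S,Vv=[hsv[...,i].astype(int) for i in range(3)]
blobs((H>130)&(H<165)&(S>35),17,"lilac")
m=(H>90)&(H<112)&(S>90)
blobs(m,8,"petrol")
g=(im.min(2)>105)&(S<40); 
blobs(g,29,"bright")
k,l,s,ce=cv2.connectedComponentsWithStats(m.astype(np.uint8)); i=1+np.argmax(s[1:,4])
pts=np.argwhere(l==i)[:,::-1].astype(np.float32)
w=np.array([ray(c,*p,8)[:2] for p in pts],np.float32)
print(cv2.minAreaRect(w))
```

```text
[ 60   4 114] [150  36 112] [95 23 66] [98 80 48] [112 114 112] [60 65 66]
lilac [343.88 160.78] 533 [320 129  47  66] [664.9  58.8  17. ]
lilac [304.82 210.8 ] 61 [298 206  15  12] [548.7 143.8  17. ]
petrol [280.32 150.91] 77 [267 142  30  20] [686. 205.   8.]
bright [348.95 120.45] 3865 [278  57 142 120] [755.7  49.7  29. ]
bright [258.61 129.51] 71 [250 123  20  14] [729.7 253.9  29. ]
bright [240.96 142.8 ] 285 [229 124  26  39] [698.  292.6  29. ]
bright [334.29 145.69] 99 [325 133  18  21] [696.6  81.4  29. ]
bright [273.87 182.13] 332 [264 172  21  21] [610.2 214.6  29. ]
bright [231.9  194.06] 90 [225 184  17  18] [580.8 307.5  29. ]
bright [364.39 220.21] 1084 [333 193  74  64] [530.2  10.5  29. ]
bright [327.84 249.91] 89 [320 243  17  15] [462.6  89.6  29. ]
bright [268.05 254.33] 88 [260 247  20  17] [449.2 221.1  29. ]
bright [303.72 267.43] 180 [288 251  29  31] [422.8 141.6  29. ]
((687.0936279296875, 203.560546875), (20.12091636657715, 70.8927001953125), 29.421586990356445)
```

View pics/z.png

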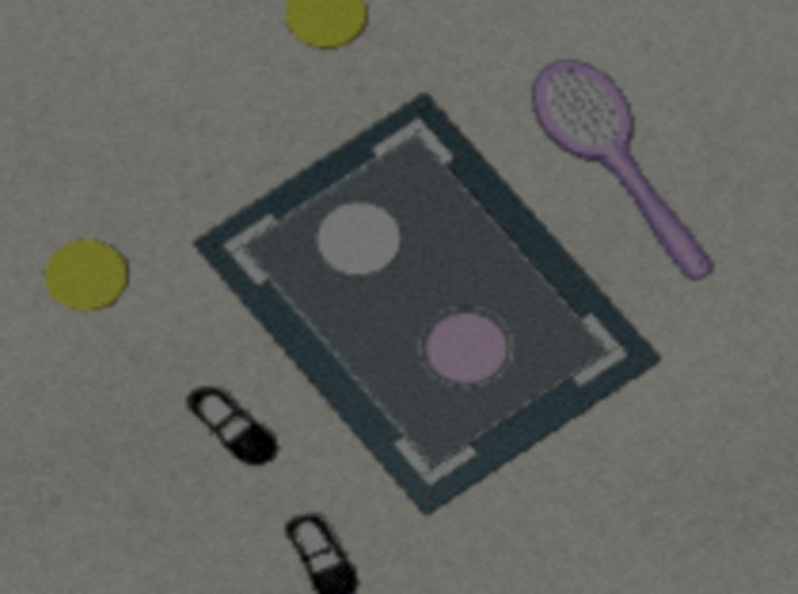

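The zoom shows disc, recess and nest corners clearly. I'll refine the positions with both cameras.

Run:
```python
from h import *
c=cam("top"); im=cv2.GaussianBlur(c[0],(0,0),.7); hsv=cv2.cvtColor(im,cv2.COLOR_RGB2HSV)
def comp(m,p):
    k,l=cv2.connectedComponents(m.astype(np.uint8)); return (l==l[p[1],p[0]])
f=im.astype(int)
md=comp((im.min(2)>88),(274,182)); ml=comp((f[...,0]-f[...,1]>8),(303,215))
for m,z,n in((md,29,"disc"),(ml,17.4,"pad")):
    p=np.argwhere(m)[:,::-1]; ce=p.mean(0); print(n,len(p),ce,np.ptp(p,axis=0),ray(c,*ce,z).round(2))
# nest
dark=((f[...,2]-f[...,0]>8)).astype(np.uint8); dark=cv2.morphologyEx(dark,cv2.MORPH_CLOSE,np.ones((5,5)))
k,l,s,ce=cv2.connectedComponentsWithStats(dark)
i=l[207,250] or l[160,270]; print(s[i])
pts=np.argwhere(l==i)[:,::-1]; w=np.array([ray(c,*p,8)[:2] for p in pts],np.float32)
rc=cv2.minAreaRect(w);print(rc, cv2.boxPoints(rc).tolist())
s_=cam("side"); im=s_[0]; save(cv2.resize(im[160:250,195:405],None,fx=3.8,fy=3.8,interpolation=cv2.INTER_CUBIC),"zs.png")
f=im.astype(int)
for a in((310,187),(289,208)):print(f[a[1],a[0]])
ml=comp((f[...,0]-f[...,1]>8),(289,208)); p=np.argwhere(ml)[:,::-1]; print("pad side",p.mean(0),len(p),ray(s_,*p.mean(0),17.4))
print(proj(s_,ray(c,274,182,29)),proj(s_,ray(c,303,215,17.4)))
```

```text
disc 360 [273.94722222 181.79722222] [20 20] [610.93 214.41  29.  ]
pad 314 [302.34076433 214.74522293] [19 19] [539.61 149.05  17.4 ]
[ 232  139  121  126 2697]
((571.6151123046875, 175.33262634277344), (233.45138549804688, 173.5635223388672), 38.74502182006836) [[426.2633361816406, 169.96365356445312], [534.8890991210938, 34.59471893310547], [716.9669189453125, 180.70159912109375], [608.3411254882812, 316.0705261230469]]
[170 176 172]
[149 121 181]
pad side [288.45061728 208.11728395] 162 [541.23612992 151.67752105  17.4       ]
(np.float64(309.5370890958246), np.float64(186.42715045167182)) (np.float64(288.02227561932017), np.float64(209.16594698115279))
```

View pics/zs.png

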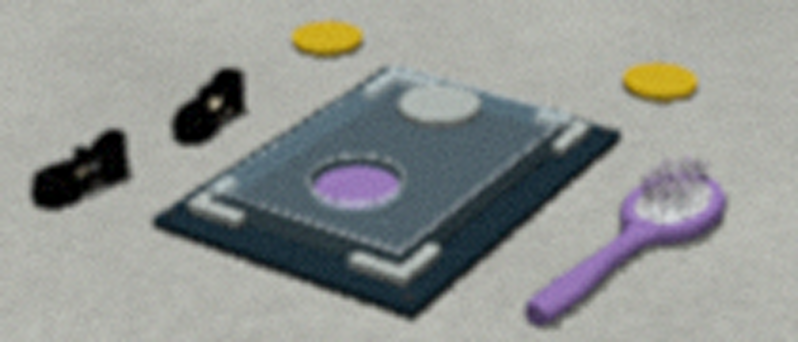

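```bash
cat >> h.py <<'E'
from scipy.spatial.transform import Rotation as Ro
def delta(target,yaw=None):
    s=r.get_state(); R=Ro.from_quat(s["orientation"]); d=np.array(target)-s["ee_pos"]
    x=R.apply([1,0,0]); y0=math.degrees(math.atan2(x[1],x[0]))
    print("ee",s["ee_pos"].round(2),"yaw",round(y0,2),"z",R.apply([0,0,1]).round(4),"F",s["force"].round(2),"gap",round(s["finger_gap"],1),"t",s["clock"],"q",s["q"].round(2))
    print("tool delta",R.inv().apply(d).round(2), "spin", None if yaw is None else round(-math.radians((yaw-y0+180)%360-180),4))
E
python3 -c "
from h import *
delta([646,247,120],42.5)"
```

```text
ee [212.82 587.29 211.7 ] yaw 160.07 z [-5.e-04 -8.e-04 -1.e+00] F [-0.29 -0.72  0.03] gap 87.2 t 0.25 q [ 1.04  0.53  1.43 -0.    1.18 -0.18]
tool delta [-523.24 -172.2    91.79] spin 2.052
```

arm_command([
  [-52,-17,0],
  [-52,-17,0],
  [-52,-17,0],
  [-52,-17,0],
  [-52,-17,0],
  [-52,-17,0],
  [-52,-17,0],
  [-52,-17,0],
  [-52,-17,0],
  [-52,-17,40],
], spin=[0,0,0,0,0,0,0,0,0,0], claw=0.345)

```text
clock: 1.5
ee_pos: [644.9, 252.4, 178.4]
orientation: [0.173, 0.985, 0.002, 0.004]
force: [0.4, 0.5, -0.3]
finger_gap: 29.8
```

arm_command([
  [0,0,0],
  [0,0,0],
  [0,0,0],
  [0,0,0],
  [0,0,0],
  [0,0,0],
  [0,0,0],
  [0,0,0],
  [0,0,0],
  [0,0,0],
], spin=[0.18,0.18,0.18,0.18,0.18,0.18,0.18,0.18,0.18,0.18])

```text
clock: 2.75
ee_pos: [640.4, 253.1, 175.0]
orientation: [0.88, 0.474, -0.0, -0.0]
force: [-0.1, 0.5, 0.3]
finger_gap: 30.3
```

```bash
python3 -c "
from h import *
delta([646,247,60],42.5)"
```

```text
ee [640.38 253.12 174.99] yaw 56.6 z [-5.e-04 -1.e-04 -1.e+00] F [-0.09  0.5   0.25] gap 30.3 t 2.75 q [ 0.21  0.65  1.29 -0.    1.19  0.8 ]
tool delta [ -1.97   8.1  114.99] spin 0.2461
```

arm_command([
  [-2,8,0],
  [0,0,30],
  [0,0,30],
  [0,0,30],
  [0,0,15],
  [0,0,0],
], spin=[0.123,0.123,0,0,0,0])

```text
clock: 3.5
ee_pos: [645.4, 246.9, 69.0]
orientation: [0.931, 0.365, -0.001, -0.0]
force: [0.7, 0.1, -0.1]
finger_gap: 30.2
```

Run:
```python
from h import *
delta([646,247,43],42.5)
a=cam("top")[0];save(cv2.resize(a[110:290,180:390],None,fx=3.8,fy=3.3,interpolation=cv2.INTER_CUBIC),"t1.png")
a=cam("side")[0];save(cv2.resize(a[120:250,195:405],None,fx=3.8,fy=3.8,interpolation=cv2.INTER_CUBIC),"s1.png")
```

```text
ee [645.35 246.89  69.01] yaw 42.85 z [-2.6e-03 -6.0e-04 -1.0e+00] F [ 0.72  0.07 -0.06] gap 30.2 t 3.5 q [ 0.2   0.78  1.36 -0.    1.01  1.03]
tool delta [ 0.61  0.39 26.01] spin 0.006
```

View pics/t1.png

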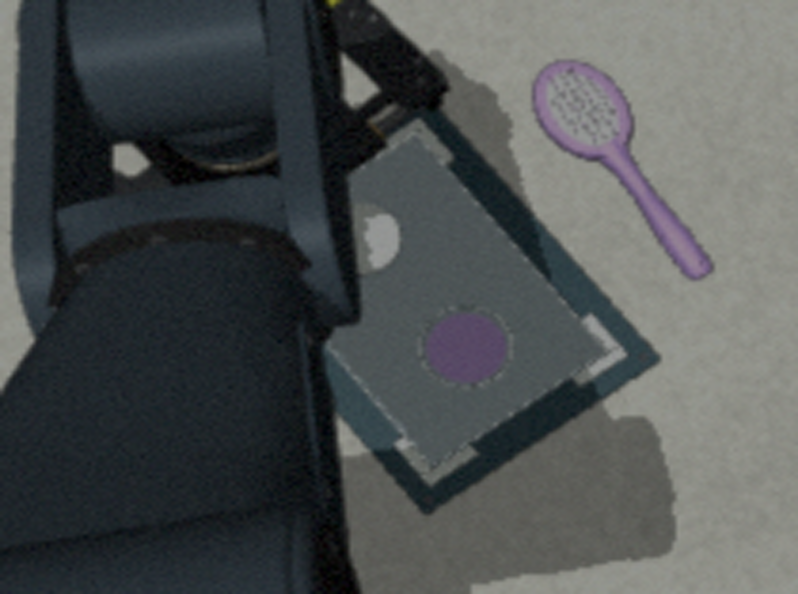

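View pics/s1.png

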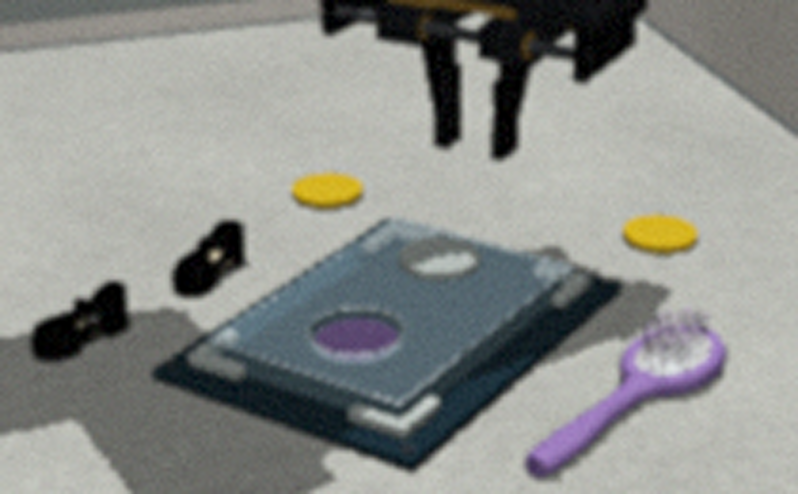

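Run:
```python
from h import *
c=cam("side"); print(proj(c,[645.35,246.9,52.]),ray(c,320.2,159,52))
im=c[0]; m=im.max(2)<45
for v in range(145,166): print(v,np.where(m[v,300:340])[0]+300)
```

```text
(np.float64(319.04443661052863), np.float64(169.8244075775007)) [669.98294875 307.38540907  52.        ]
145 [310 311 312 313 314 315 326 327 328 329 330 331]
146 [310 311 312 313 314 315 326 327 328 329 330 331]
147 [310 311 312 313 314 315 326 327 328 329 330 331]
148 [310 311 312 313 314 315 326 327 328 329 330]
149 [310 311 312 313 314 315 326 327 328 329 330]
150 [310 311 312 313 314 315 326 327 328 329 330]
151 [311 312 313 314 315 326 327 328 329 330]
152 [310 311 312 313 314 315 326 327 328 329 330]
153 [310 311 312 313 314 315 326 327 328 329 330]
154 [310 311 312 313 314 315 325 326 327 328 329 330]
155 [311 312 313 314 315 325 326 327 328 329 330]
156 [310 311 312 313 314 326 327 328 329 330]
157 [311 312 326 327 328 329 330]
158 [325 326 327 328 329]
159 [325 326 327 328]
160 [326 327]
161 []
162 []
163 []
164 []
165 []
```

Run:
```python
from h import *
c=cam("side"); im=c[0].copy()
for z in (52,69,90): print(z,[tuple(np.round(proj(c,[645.35-s*22.5*math.sin(math.radians(42.85)),246.9+s*22.5*math.cos(math.radians(42.85)),z]),1)) for s in(-1,1)])
save(cv2.resize(np.clip(im[115:205,270:370].astype(float)*1.6,0,255).astype(np.uint8),None,fx=6,fy=6,interpolation=cv2.INTER_NEAREST),"s2.png")
delta([646,247,43],42.5)
```

```text
52 [(np.float64(327.5), np.float64(171.7)), (np.float64(310.7), np.float64(168.0))]
69 [(np.float64(327.6), np.float64(165.1)), (np.float64(310.7), np.float64(161.4))]
90 [(np.float64(327.8), np.float64(156.8)), (np.float64(310.7), np.float64(153.3))]
ee [647.32 247.41  71.88] yaw 42.85 z [ 2.9e-03  6.0e-04 -1.0e+00] F [0.83 0.34 0.76] gap 29.8 t 3.7 q [ 0.2   0.78  1.36 -0.    1.01  1.03]
tool delta [-1.33 -0.64 28.88] spin 0.0062
```

View pics/s2.png

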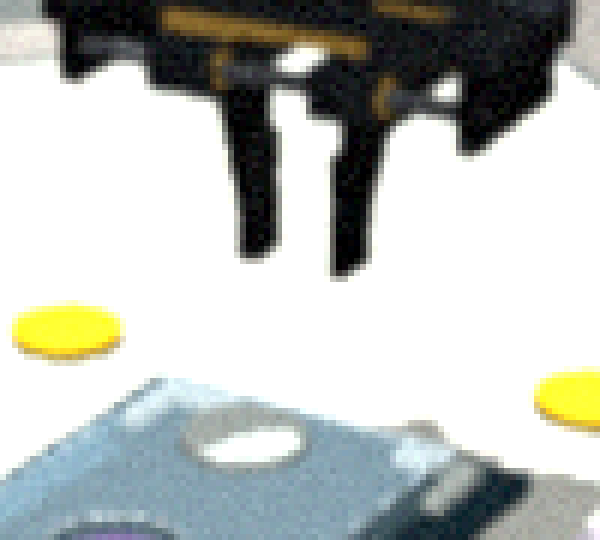

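Run:
```python
from h import *
c=cam("side")
# start pose: gripper open 87, jaw axis yaw 160-90=70deg
a=math.radians(70)
for z in (194,211,230):
    print(z,[tuple(np.round(proj(c,[212.7+s*50*math.cos(a),587.2+s*50*math.sin(a),z]),1)) for s in(-1,1)])
im=cv2.imread("pics/side0.png"); cv2.imwrite("pics/s3.png",cv2.resize(im[0:100,50:160],None,fx=6,fy=6,interpolation=cv2.INTER_NEAREST))
s=[r.get_state() for _ in range(3)]; print([x["ee_pos"].round(1) for x in s])
```

```text
194 [(np.float64(108.3), np.float64(95.1)), (np.float64(124.1), np.float64(85.1))]
211 [(np.float64(106.8), np.float64(88.3)), (np.float64(122.8), np.float64(78.7))]
230 [(np.float64(105.1), np.float64(80.5)), (np.float64(121.4), np.float64(71.4))]
[array([647.2, 247.4,  71.8]), array([647.2, 247.4,  71.8]), array([647.2, 247.4,  71.8])]
```

View pics/s3.png

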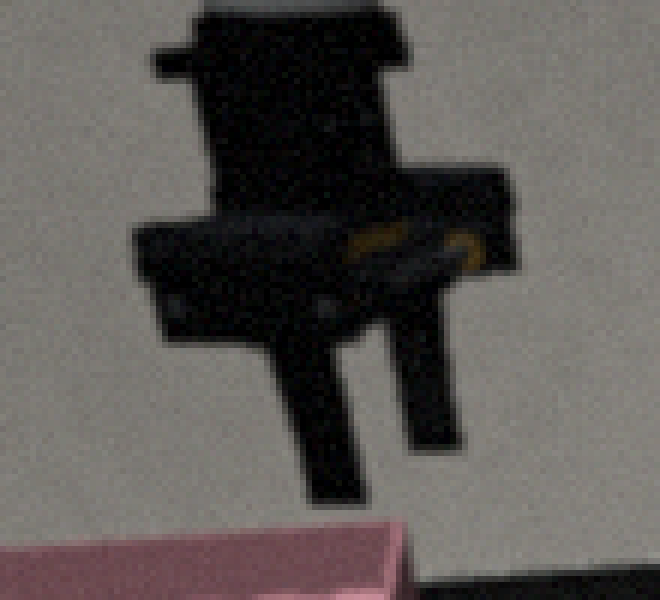

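The fingertips appear about 11 px (~28 mm) higher in the side view than the stated pose and geometry predict, in this pose and in the start pose. I'll lower in steps, watching image and force.

arm_command([
  [0,0,7],
  [0,0,7],
  [0,0,5],
  [0,0,0],
  [0,0,0],
], spin=[0,0,0,0,0])

```text
clock: 4.38
ee_pos: [646.2, 247.1, 51.2]
orientation: [0.931, 0.365, 0.0, -0.0]
force: [0.1, -0.1, -0.2]
finger_gap: 29.9
```

Run:
```python
from h import *
delta([646,247,43],42.5)
c=cam("side"); im=c[0]
p=r.get_state()["ee_pos"]
for z in (p[2]-17,p[2]+10): print(z,[tuple(np.round(proj(c,[p[0]-s*22.5*math.sin(math.radians(42.85)),p[1]+s*22.5*math.cos(math.radians(42.85)),z]),1)) for s in(-1,1)])
save(cv2.resize(np.clip(im[130:220,260:360].astype(float)*1.6,0,255).astype(np.uint8),None,fx=6,fy=6,interpolation=cv2.INTER_NEAREST),"s4.png")
```

```text
ee [646.25 247.09  51.18] yaw 42.84 z [ 0.  0. -1.] F [ 0.14 -0.12 -0.22] gap 29.9 t 4.375 q [0.2  0.8  1.36 0.   0.97 1.03]
tool delta [-0.24 -0.1   8.18] spin 0.0059
34.35670647369188 [(np.float64(327.8), np.float64(178.4)), (np.float64(311.1), np.float64(174.5))]
61.35670647369188 [(np.float64(327.9), np.float64(168.0)), (np.float64(311.1), np.float64(164.3))]
```

View pics/s4.png

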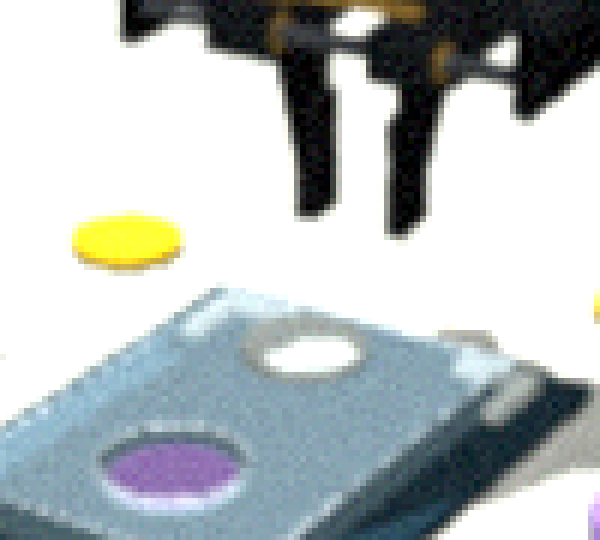

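Run:
```python
from h import *
c=cam("top")
for p0 in ((646,247),(670,307)):
  for z in (105,130,160):
    print(p0,z,[tuple(np.round(proj(c,[p0[0]+s*95*.68,p0[1]-s*95*.73,z]),1)) for s in(-1,1)])
im=c[0]; save(cv2.resize(np.clip(im[80:240,170:370].astype(float)*2,0,255).astype(np.uint8),None,fx=4,fy=3.7,interpolation=cv2.INTER_NEAREST),"t3.png")
```

```text
(646, 247) 105 [(np.float64(220.6), np.float64(189.2)), (np.float64(289.2), np.float64(130.3))]
(646, 247) 130 [(np.float64(218.0), np.float64(187.6)), (np.float64(288.2), np.float64(127.3))]
(646, 247) 160 [(np.float64(214.6), np.float64(185.6)), (np.float64(286.9), np.float64(123.5))]
(670, 307) 105 [(np.float64(192.7), np.float64(177.1)), (np.float64(261.3), np.float64(118.5))]
(670, 307) 130 [(np.float64(189.4), np.float64(175.2)), (np.float64(259.6), np.float64(115.3))]
(670, 307) 160 [(np.float64(185.2), np.float64(172.8)), (np.float64(257.6), np.float64(111.1))]
```

View pics/t3.png

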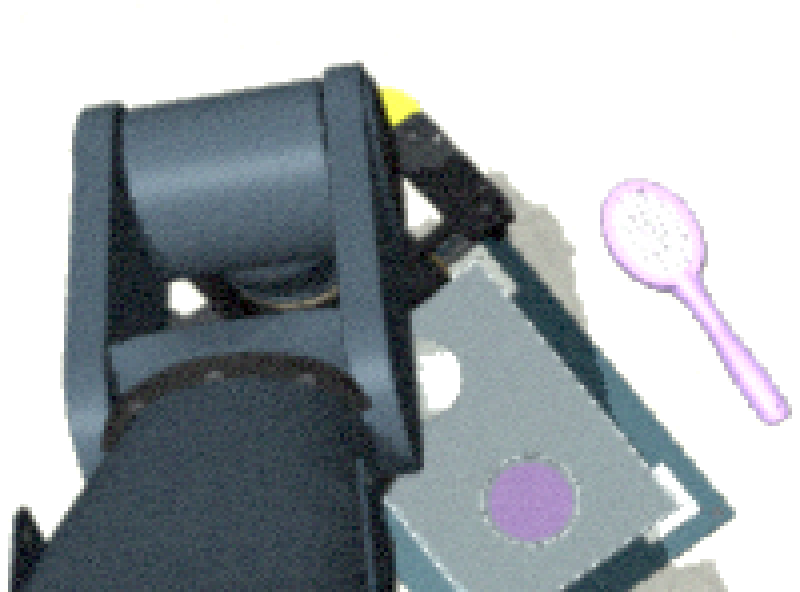

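arm_command([
  [0,0,5],
  [0,0,5],
  [0,0,0],
  [0,0,0],
], spin=[0.006,0,0,0])

```text
clock: 4.97
ee_pos: [646.1, 247.1, 41.1]
orientation: [0.932, 0.362, -0.0, -0.0]
force: [0.2, 0.3, 0.4]
finger_gap: 29.9
```

```bash
cat > look.py <<'E'
from h import *
import sys
delta([646,247,43],42.5)
c=cam("side"); im=c[0]
save(cv2.resize(np.clip(im[140:230,250:360].astype(float)*1.6,0,255).astype(np.uint8),None,fx=6,fy=6,interpolation=cv2.INTER_NEAREST),sys.argv[1])
E
python3 look.py s5.png
```

```text
ee [646.15 247.09  41.12] yaw 42.5 z [-2.e-04 -0.e+00 -1.e+00] F [0.15 0.29 0.38] gap 29.9 t 4.975 q [0.2  0.82 1.37 0.   0.96 1.03]
tool delta [-0.17 -0.03 -1.88] spin 0.0
```

View pics/s5.png

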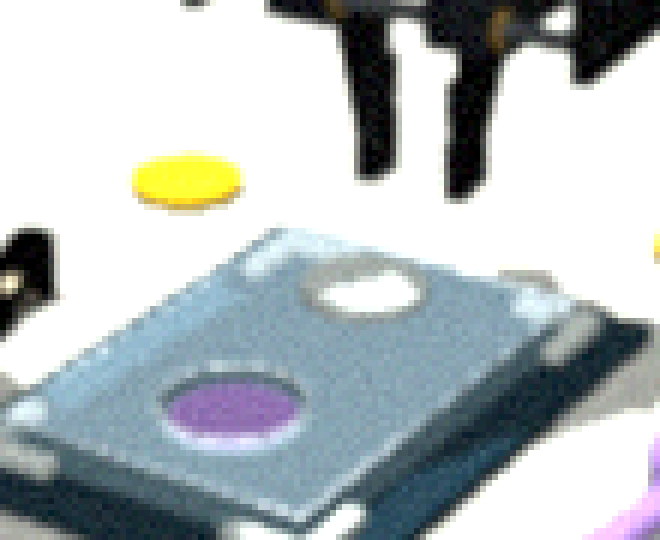

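arm_command([
  [0,0,4],
  [0,0,4],
  [0,0,0],
  [0,0,0],
], spin=[0,0,0,0])

```text
clock: 5.52
ee_pos: [646.1, 247.1, 33.2]
orientation: [0.932, 0.362, -0.0, -0.0]
force: [0.4, 0.3, -0.2]
finger_gap: 30.2
```

```bash
python3 look.py s6.png
```

```text
ee [646.15 247.11  33.17] yaw 42.5 z [-1.e-04  0.e+00 -1.e+00] F [ 0.37  0.26 -0.24] gap 30.2 t 5.525 q [0.2  0.83 1.37 0.   0.94 1.03]
tool delta [-0.18 -0.02 -9.83] spin -0.0
```

View pics/s6.png

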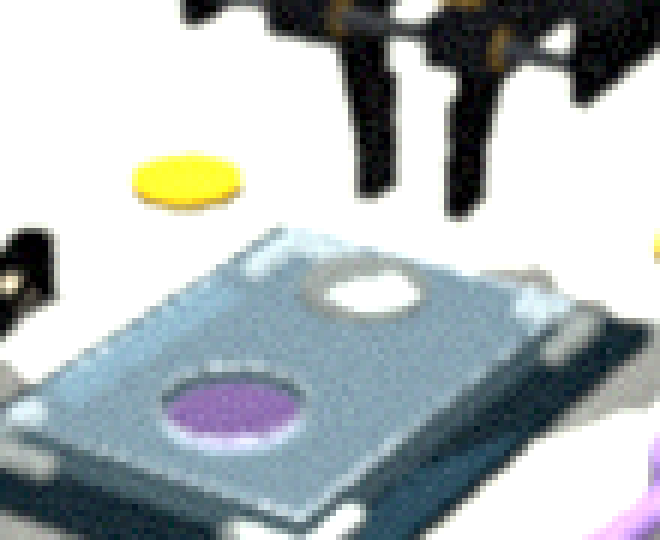

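Run:
```python
from h import *
c=cam("side")
for n,p in(("Rnear",(659.3,218.6)),("Rin",(649.2,229.6)),("Lnear",(628.9,251.6))):
  for z in (16,35,45,55): print(n,z,np.round(proj(c,[*p,z]),1))
```

```text
Rnear 16 [328.5 187.6]
Rnear 35 [328.6 180.4]
Rnear 45 [328.7 176.5]
Rnear 55 [328.8 172.6]
Rin 16 [322.9 186.2]
Rin 35 [323. 179.]
Rin 45 [323.  175.2]
Rin 55 [323.1 171.3]
Lnear 16 [311.9 183.6]
Lnear 35 [311.9 176.4]
Lnear 45 [311.9 172.6]
Lnear 55 [311.9 168.8]
```

arm_command([
  [0,0,4],
  [0,0,4],
  [0,0,4],
  [0,0,0],
  [0,0,0],
], spin=[0,0,0,0,0])

```text
clock: 6.25
ee_pos: [646.2, 247.1, 21.2]
orientation: [0.932, 0.362, -0.0, 0.0]
force: [1.2, 1.4, -0.1]
finger_gap: 30.4
```

```bash
python3 look.py s7.png
```

```text
ee [646.2  247.1   21.18] yaw 42.5 z [-0. -0. -1.] F [ 1.21  1.42 -0.1 ] gap 30.4 t 6.25 q [ 0.2   0.84  1.37 -0.    0.92  1.03]
tool delta [ -0.22  -0.06 -21.82] spin 0.0
```

View pics/s7.png

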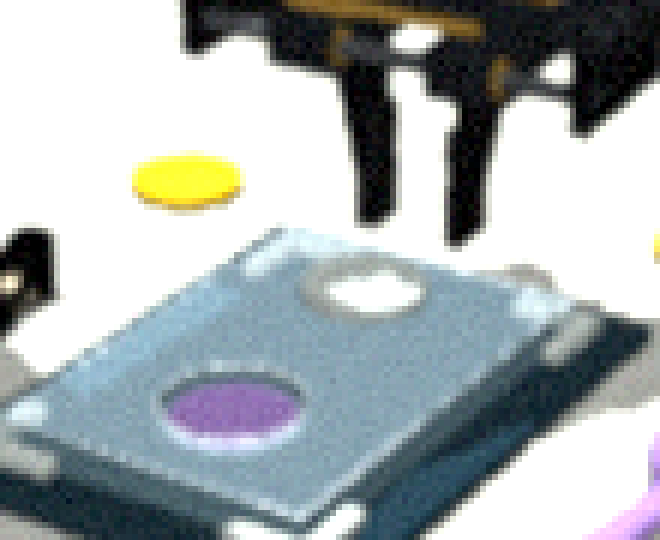

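Vision puts the tips at z≈33, but the 1.8 N horizontal reading could be a light touch. I'll back away to see if it vanishes.

arm_command([
  [0,0,0],
  [0,0,0],
], spin=[0,0])

```text
clock: 6.55
ee_pos: [646.3, 247.1, 21.4]
orientation: [0.932, 0.362, 0.0, 0.0]
force: [-0.4, 0.0, -0.5]
finger_gap: 30.1
```

arm_command([
  [4,0,0],
  [4,0,0],
  [0,0,0],
  [0,0,0],
], spin=[0,0,0,0])

```text
clock: 7.05
ee_pos: [652.0, 252.5, 21.2]
orientation: [0.932, 0.363, -0.0, 0.0]
force: [-0.2, 0.1, 0.3]
finger_gap: 29.8
```

```bash
python3 look.py s8.png
```

```text
ee [651.98 252.54  21.18] yaw 42.51 z [-2.e-04 -1.e-04 -1.e+00] F [-0.18  0.07  0.26] gap 29.8 t 7.05 q [ 0.21  0.85  1.35 -0.    0.94  1.04]
tool delta [ -8.16   0.04 -21.81] spin 0.0001
```

View pics/s8.png

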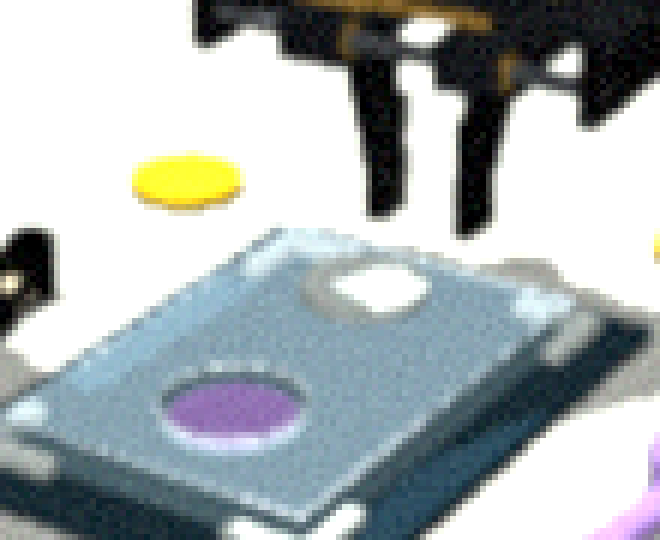

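arm_command([
  [0,0,3],
  [0,0,3],
  [0,0,0],
  [0,0,0],
  [0,0,0],
], spin=[0,0,0,0,0])

```text
clock: 7.72
ee_pos: [652.2, 252.5, 15.3]
orientation: [0.932, 0.362, 0.0, 0.0]
force: [0.0, -0.1, 0.2]
finger_gap: 30.1
```

```bash
python3 look.py s9.png
python3 - <<'E'
from h import *
s=r.get_state(); p=s["ee_pos"]; u=np.array([math.cos(math.radians(42.5)),math.sin(math.radians(42.5))]); y=np.array([u[1],-u[0]])
c=cam("side"); im=c[0].astype(int); m=(im.max(2)<45)
for v in range(170,186): print(v,np.where(m[v,300:345])[0]+300)
for n,a in(("R",30),("L",-15)):
  for z in (23,28,33,38):
    q=p[:2]+a*y-9.5*u; print(n,z,np.round(proj(c,[*q,z]),1))
E
```

```text
ee [652.16 252.51  15.34] yaw 42.5 z [ 2.e-04  1.e-04 -1.e+00] F [ 0.05 -0.1   0.25] gap 30.1 t 7.725 q [0.21 0.86 1.35 0.   0.93 1.04]
tool delta [ -8.27  -0.1  -27.66] spin -0.0
170 [312 313 314 315 316 327 328 329 330 331]
171 [312 313 314 315 316 327 328 329 330 331]
172 [312 313 314 315 316 327 328 329 330 331]
173 [312 313 314 315 316 327 328 329 330 331]
174 [312 313 314 315 316 327 328 329 330 331]
175 [312 313 314 315 316 327 328 329 330 331]
176 [312 313 314 315 326 327 328 329 330 331]
177 [312 313 314 327 328 329 330 331]
178 [327 328 329 330]
179 [326 327 328 329]
180 [327 328]
181 []
182 []
183 []
184 []
185 []
R 23 [330.1 183.6]
R 28 [330.2 181.7]
R 33 [330.2 179.8]
R 38 [330.3 177.9]
L 23 [313.5 179.6]
L 28 [313.5 177.8]
L 33 [313.5 175.9]
L 38 [313.5 174. ]
```

View pics/s9.png

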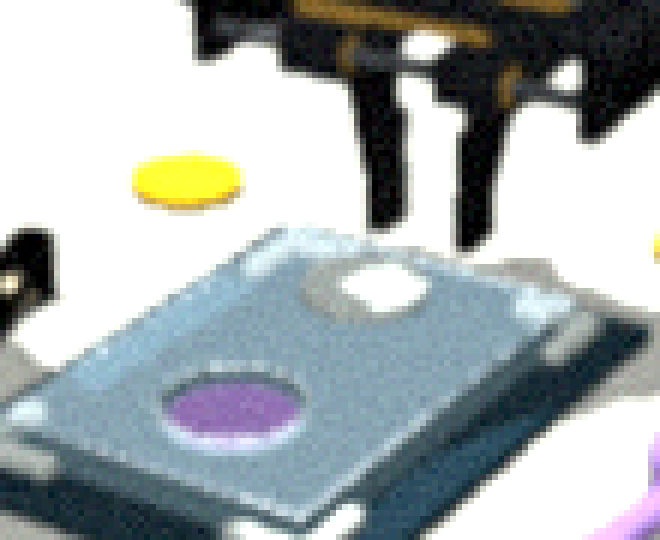

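arm_command([
  [-4,0,0],
  [-4,0,0],
  [-4,0,0],
  [-2,0,0],
  [0,0,0],
  [0,0,0],
], spin=[0,0,0,0,0,0])

```text
clock: 8.57
ee_pos: [641.9, 243.1, 15.3]
orientation: [0.932, 0.362, 0.0, 0.0]
force: [0.4, 0.7, -0.7]
finger_gap: 29.8
```

arm_command([
  [0,0,1],
  [0,0,1],
  [0,0,0],
  [0,0,0],
], spin=[0,0,0,0])

```text
clock: 9.07
ee_pos: [641.7, 243.0, 13.2]
orientation: [0.932, 0.362, -0.0, -0.0]
force: [-0.2, 0.3, 0.7]
finger_gap: 29.9
```

arm_command([
  [0,0,1],
  [0,0,0],
  [0,0,0],
], spin=[0,0,0])

```text
clock: 9.45
ee_pos: [641.8, 243.1, 13.0]
orientation: [0.932, 0.362, 0.0, 0.0]
force: [-2.0, -0.3, 4.9]
finger_gap: 30.0
```

```bash
python3 look.py s10.png
```

```text
ee [641.78 243.07  13.03] yaw 42.51 z [ 2.e-04  0.e+00 -1.e+00] F [-2.01 -0.26  4.88] gap 30.0 t 9.45 q [ 0.2   0.85  1.39 -0.    0.9   1.03]
tool delta [  5.77  -0.04 -29.96] spin 0.0001
```

View pics/s10.png

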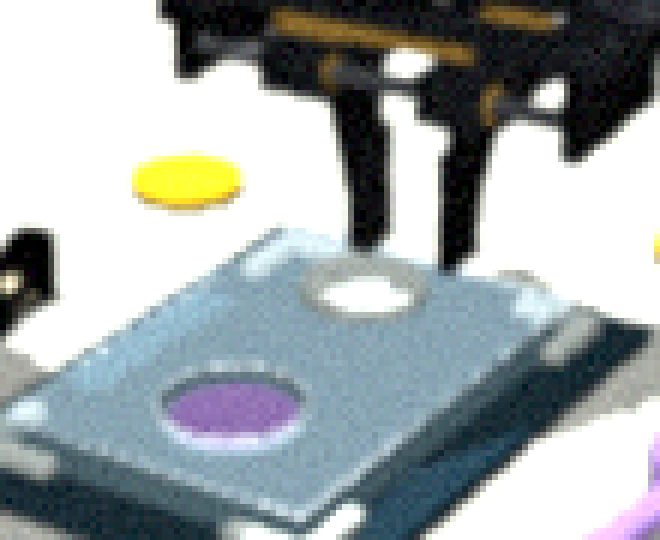

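Contact with the base top at ee z=13.0 confirms the vision: the true tips are 27 mm higher than reported. I'll raise 2.3 mm and start the push.

arm_command([
  [0,0,-2.5],
  [0,0,0],
  [-4,0,0],
  [-4,0,0],
  [-4,0,0],
  [-4,0,0],
  [-4,0,0],
  [-4,0,0],
  [-4,0,0],
  [0,0,0],
], spin=[0,0,0,0,0,0,0,0,0,0])

```text
clock: 10.75
ee_pos: [620.7, 223.9, 14.8]
orientation: [0.932, 0.362, -0.0, -0.0]
force: [0.7, 0.9, 0.1]
finger_gap: 30.0
```

```bash
python3 look.py s11.png
```

```text
ee [620.72 223.87  14.76] yaw 42.49 z [-5.e-04 -2.e-04 -1.e+00] F [0.69 0.9  0.11] gap 30.0 t 10.75 q [ 0.18  0.82  1.47 -0.    0.85  1.01]
tool delta [ 3.426e+01  1.000e-02 -2.825e+01] spin -0.0001
```

View pics/s11.png

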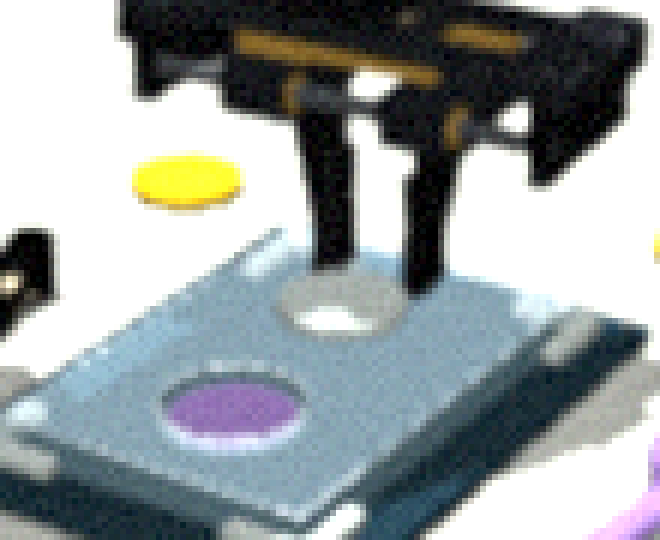

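The disc has moved, sitting between the tips around crop pixel (345,300). I'll continue.

arm_command([
  [-5,0,0],
  [-5,0,0],
  [-5,0,0],
  [-5,0,0],
  [-5,0,0],
  [-5,0,0],
  [-5,0,0],
  [-5,0,0],
  [0,0,0],
  [0,0,0],
], spin=[0,0,0,0,0,0,0,0,0,0])

```text
clock: 12.05
ee_pos: [591.4, 197.0, 14.7]
orientation: [0.932, 0.362, -0.0, -0.0]
force: [-0.7, 0.1, 0.0]
finger_gap: 30.1
```

```bash
python3 look.py s12.png
python3 - <<'E'
from h import *
c=cam("top"); save(cv2.resize(np.clip(c[0][130:270,220:360].astype(float)*1.8,0,255).astype(np.uint8),None,fx=4,fy=4,interpolation=cv2.INTER_NEAREST),"t12.png")
E
```

```text
ee [591.43 197.05  14.69] yaw 42.5 z [-4.e-04 -1.e-04 -1.e+00] F [-0.72  0.12  0.  ] gap 30.1 t 12.05 q [ 0.14  0.79  1.57 -0.    0.79  0.97]
tool delta [ 7.397e+01  3.000e-02 -2.834e+01] spin 0.0
```

View pics/s12.png

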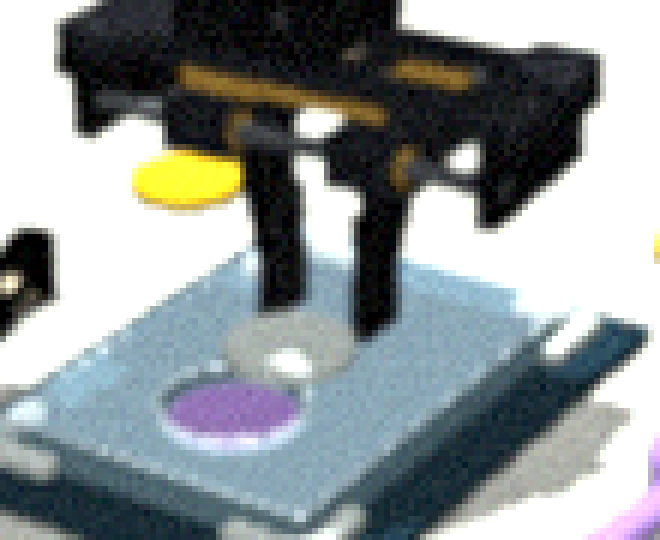

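View pics/t12.png

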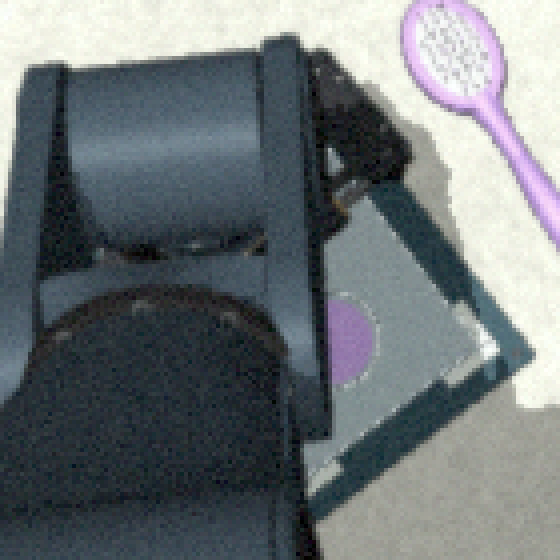

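Run:
```python
from h import *
c=cam("side"); f=cv2.GaussianBlur(c[0],(0,0),.6).astype(int)
u=np.array([math.cos(math.radians(42.5)),math.sin(math.radians(42.5))]);y=np.array([u[1],-u[0]])
# disc prediction outlines vs. image
def circ(cen,z,R,n=60): return np.array([proj(c,[cen[0]+R*math.cos(a),cen[1]+R*math.sin(a),z]) for a in np.linspace(0,2*np.pi,n)])
big=cv2.resize(np.clip(c[0][170:230,260:340].astype(float)*1.6,0,255).astype(np.uint8),None,fx=10,fy=10,interpolation=cv2.INTER_NEAREST)
for cen,z,R,col in(((569.7,177.1),29,25,(255,0,0)),((539.2,149),23,26.5,(0,255,0)),((539.2,149),17.4,23.5,(0,0,255))):
    q=((circ(cen,z,R)-[260,170]+.5)*10).astype(np.int32); cv2.polylines(big,[q],True,col,1)
save(big,"o1.png")
```

```text
(no output)
```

View pics/o1.png

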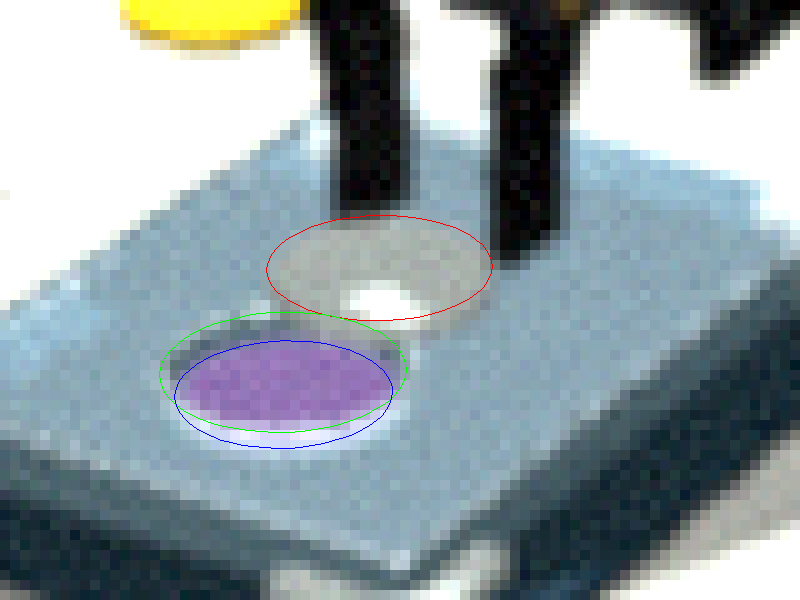

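The overlay shows the predicted disc (red) and recess rim (green) agreeing with the image, aligned along the push direction. I'll push most of the rest.

arm_command([
  [-5,0,0],
  [-5,0,0],
  [-5,0,0],
  [-5,0,0],
  [-5,0,0],
  [-5,0,0],
  [-4,0,0],
  [0,0,0],
  [0,0,0],
], spin=[0,0,0,0,0,0,0,0,0])

```text
clock: 13.32
ee_pos: [566.4, 174.1, 14.7]
orientation: [0.932, 0.362, -0.0, -0.0]
force: [0.5, -0.3, -0.2]
finger_gap: 30.3
```

```bash
cat > ov.py <<'E'
from h import *
import sys
s=r.get_state(); delta([539.2+.737*29.5,149+.676*29.5,15],42.5); p=s["ee_pos"]
c=cam("side")
def circ(cen,z,R,n=60): return np.array([proj(c,[cen[0]+R*math.cos(a),cen[1]+R*math.sin(a),z]) for a in np.linspace(0,2*np.pi,n)])
big=cv2.resize(np.clip(c[0][170:230,260:340].astype(float)*1.6,0,255).astype(np.uint8),None,fx=10,fy=10,interpolation=cv2.INTER_NEAREST)
for cen,z,R,col in(((539.2,149),23,26.5,(0,255,0)),):
    q=((circ(cen,z,R)-[260,170]+.5)*10).astype(np.int32); cv2.polylines(big,[q],True,col,1)
save(big,sys.argv[1])
E
python3 ov.py o2.png
```

```text
ee [566.39 174.08  14.71] yaw 42.5 z [-4.e-04 -1.e-04 -1.e+00] F [ 0.5  -0.33 -0.21] gap 30.3 t 13.325 q [ 0.11  0.76  1.65 -0.    0.73  0.94]
tool delta [-7.49  0.11 -0.29] spin 0.0001
```

View pics/o2.png

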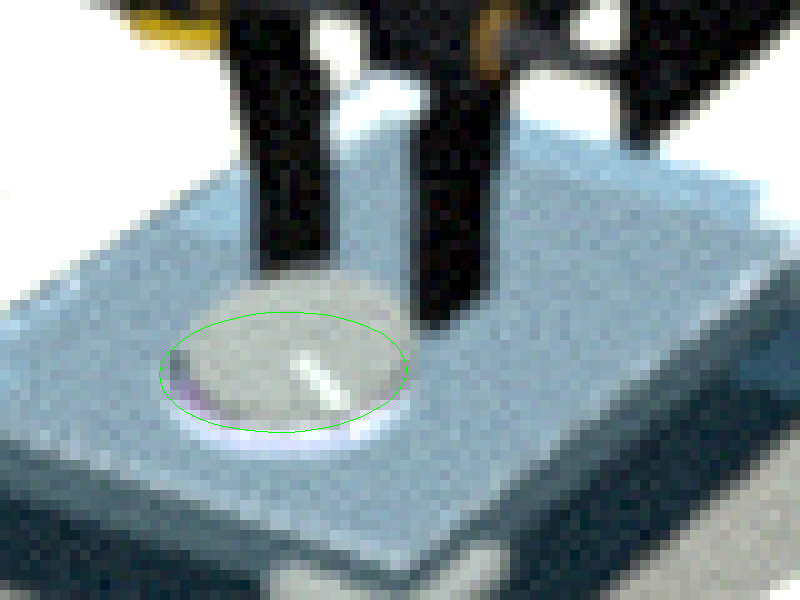

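The disc is tipping into the recess with its front edge down. I'll push the rest slowly.

arm_command([
  [-2,0,0],
  [-2,0,0],
  [-2,0,0],
  [-1.5,0,0],
  [-1,0,0],
  [0,0,0],
  [0,0,0],
], spin=[0,0,0,0,0,0,0])

```text
clock: 14.25
ee_pos: [560.4, 168.4, 14.8]
orientation: [0.932, 0.362, 0.0, 0.0]
force: [0.1, 0.0, -0.2]
finger_gap: 30.0
```

```bash
python3 ov.py o3.png
```

```text
ee [560.36 168.42  14.8 ] yaw 42.5 z [ 2.e-04  0.e+00 -1.e+00] F [ 0.06  0.02 -0.16] gap 30.0 t 14.25 q [0.1  0.76 1.67 0.   0.71 0.93]
tool delta [ 0.78  0.01 -0.2 ] spin 0.0
```

View pics/o3.png

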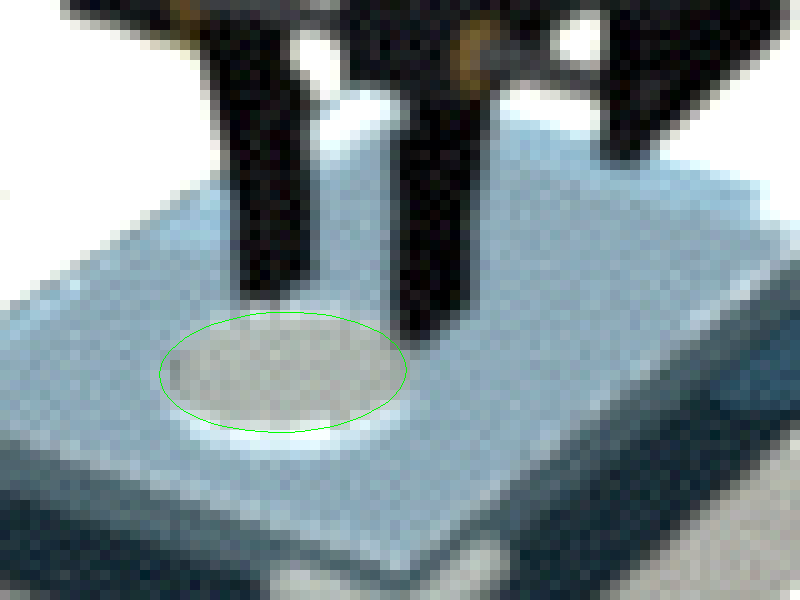

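The disc is in the recess. Next I'll raise, close the fingers and centre over it.

arm_command([
  [0,0,-6],
  [0,0,-4],
  [-8,0,0],
  [-8,0,0],
  [-8,0,0],
  [-4.8,0,0],
  [0,0,0],
  [0,0,0],
  [0,0,0],
], spin=[0,0,0,0,0,0,0,0,0], claw=0, grip_force=10)

```text
clock: 15.42
ee_pos: [539.4, 149.1, 24.8]
orientation: [0.932, 0.363, 0.0, 0.0]
force: [0.5, 0.2, 0.1]
finger_gap: 0.6
```

arm_command([
  [0,0,4],
  [0,0,4],
  [0,0,1.5],
  [0,0,0],
  [0,0,0],
], spin=[0,0,0,0,0])

```text
clock: 16.05
ee_pos: [539.1, 148.9, 15.3]
orientation: [0.932, 0.362, 0.0, 0.0]
force: [-0.6, -0.3, -0.1]
finger_gap: 0.2
```

```bash
python3 ov.py o4.png;python3 -c "
from h import *
delta([539.2,149,13],42.5)"
```

```text
ee [539.08 148.93  15.27] yaw 42.5 z [ 1.e-04 -0.e+00 -1.e+00] F [-0.59 -0.31 -0.14] gap 0.2 t 16.05 q [ 0.07  0.74  1.74 -0.    0.67  0.9 ]
tool delta [2.963e+01 2.000e-02 2.700e-01] spin 0.0001
ee [539.14 148.92  15.33] yaw 42.5 z [ 2.e-04  0.e+00 -1.e+00] F [ 0.95 -0.36  0.23] gap 0.4 t 16.1 q [0.07 0.74 1.74 0.   0.67 0.9 ]
tool delta [ 0.1  -0.02  2.33] spin 0.0
```

View pics/o4.png

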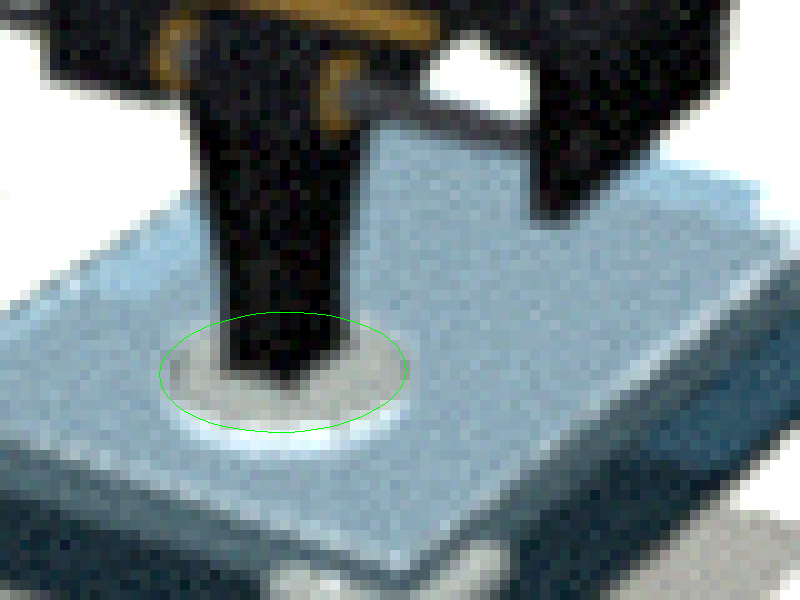

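The closed tips are over the middle of the disc, so I'll press in small steps.

arm_command([
  [0,0,1.5],
  [0,0,1],
  [0,0,0.7],
  [0,0,0],
  [0,0,0],
], spin=[0,0,0,0,0])

```text
clock: 16.73
ee_pos: [539.1, 149.0, 13.0]
orientation: [0.932, 0.362, 0.0, 0.0]
force: [-0.8, 0.2, 7.4]
finger_gap: 0.4
```

arm_command([
  [0,0,0.7],
  [0,0,0],
  [0,0,0],
  [0,0,0],
  [0,0,0],
], spin=[0,0,0,0,0])

```text
clock: 17.35
ee_pos: [539.1, 148.9, 13.0]
orientation: [0.932, 0.363, 0.0, 0.0]
force: [-3.0, -1.0, 12.6]
finger_gap: 0.5
```

arm_command([
  [0,0,-4],
  [0,0,-20],
  [0,0,-40],
  [0,0,-40],
  [20,0,-20],
  [50,0,0],
  [50,0,0],
  [50,0,0],
  [50,0,0],
  [0,0,0],
], spin=[0,0,0,0,0,0,0,0,0,0])

```text
clock: 18.6
ee_pos: [703.0, 300.0, 134.3]
orientation: [0.932, 0.363, 0.001, -0.0]
force: [0.1, -0.9, -1.5]
finger_gap: 0.5
```

```bash
python3 ov.py o5.png
python3 - <<'E'
from h import *
c=cam("top"); im=cv2.GaussianBlur(c[0],(0,0),.7)
save(cv2.resize(np.clip(c[0][110:290,180:390].astype(float)*1.5,0,255).astype(np.uint8),None,fx=3.8,fy=3.3,interpolation=cv2.INTER_CUBIC),"t5.png")
k,l=cv2.connectedComponents((im.min(2)>88).astype(np.uint8)); p=np.argwhere(l==l[215,303])[:,::-1]
print(len(p),p.mean(0),ray(c,*p.mean(0),23))
E
```

```text
ee [703.05 300.   134.25] yaw 42.63 z [ 0.0019  0.001  -1.    ] F [ 0.11 -0.88 -1.45] gap 0.5 t 18.6 q [0.26 0.8  1.1  0.   1.24 1.08]
tool delta [-1.9356e+02  1.2000e-01  1.1885e+02] spin 0.0022
464 [302.12284483 214.98491379] [538.6149721  149.19361987  23.        ]
```

View pics/o5.png

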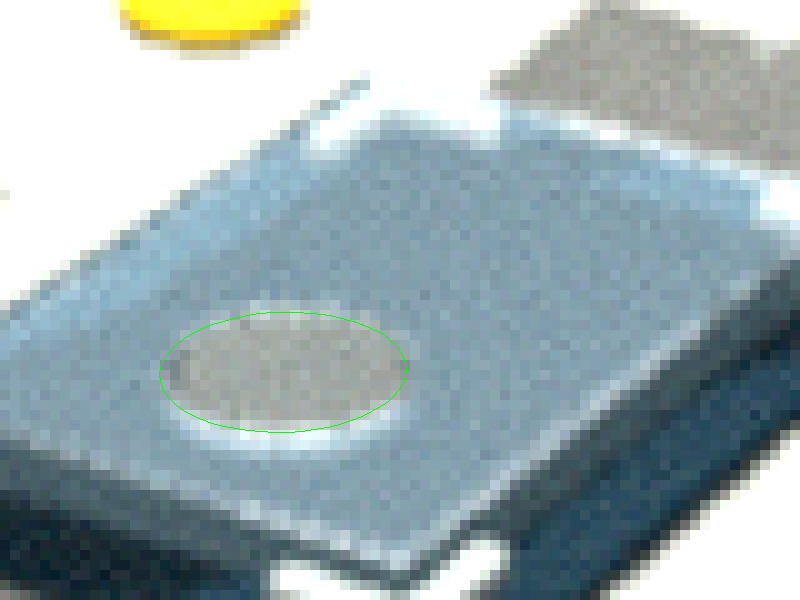

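View pics/t5.png

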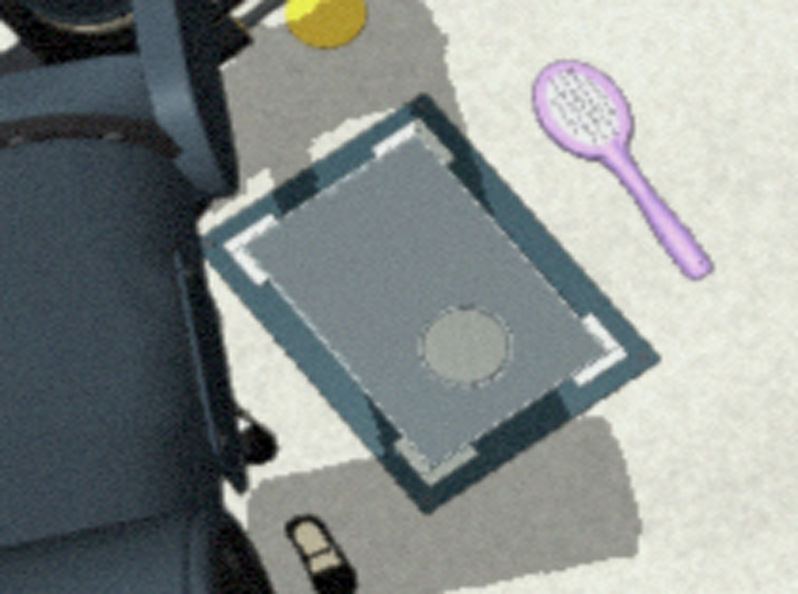

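The disc is seated inside the rim at (302,215) in the top view, the shoes and brush are unmoved where visible, and the arm is clear. I'll let the arm settle, then hand in.

arm_command([
  [0,0,0],
  [0,0,0],
  [0,0,0],
  [0,0,0],
], spin=[0,0,0,0])

```text
clock: 19.2
ee_pos: [701.2, 297.3, 135.7]
orientation: [0.932, 0.362, 0.0, -0.0]
force: [-0.8, -0.5, 0.0]
finger_gap: 0.4
```

```bash
python3 -c "
from workcell import r
s=r.get_state();print(s['clock'],s['force'],s['ee_pos'])
print(r.finish_job())"
```

```text
19.2 [-0.78628976 -0.4818637   0.03033411] [701.17616585 297.28112954 135.69757794]
the job is handed in; nothing more can be done
None
```

I pushed the steel disc across the base with the two fingertips 30 mm apart until it dropped into the recess. I then pressed it down with the closed tips at about 7 N, rising to 12.6 N, backed well clear and handed the job in at 19.2 s.

**Last checks**
- **Position:** the top view put the disc centre at about (538.6, 149.2) mm. Two earlier estimates of the recess centre were (539.6, 149.1) from the pad and (538.8, 149.0) from the nest, so it is about 1 mm off at most.
- **Flush:** pressing stopped at the same tool height (13.0 mm) as touching the base top, so the disc is flush.
- **Bystanders:** the hairbrush and the near shoe look unmoved. The other shoe was mostly hidden by the arm in the last picture, but no tool path went near it.

**One disagreement:** the stated tool position and fingertip length did not match what I saw. The fingertips were about 27 mm higher than those numbers imply. The side camera showed this, and lightly touching the base confirmed it, so I worked from the touched height instead.

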